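Snap the cover onto the open control housing

ROBOT

A 7-joint arm with a two-finger parallel gripper is mounted at the origin on a cart in front of the work surface, level with it; the furniture and walls round the work are solid. World frame = base frame: x ahead of the robot, y to its left, z up, the work surface at z = 0. Lengths are in mm, angles in rad, forces in N, time in s.
With the tool pointing down it reaches from about 400 to 875 mm from the base axis. Payload 6.5 kg.
Tool frame: the origin (TCP) lies between the finger pads; the fingertips stand 14 mm ahead of it and the grasp point (between the pads) lies 5 mm behind it; z points along the fingers, y is the direction in which the jaws open and shut (so a half turn about z gives the same grasp; the last joint's range is limited). The gripper opens to 85 mm and grips with 20 to 120 N. Pads are 22 mm wide; open, the fingers measure 114 mm over their backs; the gripper's body (76 mm by 85 mm) begins 54 mm behind the grasp point. The pads swing forward as they close: fully open they stand 13 mm farther back than shut.
Start: joints at [1.061, 0.536, -0.004, 1.538, 0.003, 1.067, -0.071], TCP at [279.089, -587.026, 245.29] pointing down, gripper open.
Joint ranges: [-2.7, 2.7], [-0.37, 2.16], [-1.27, 1.26], [0.24, 2.4], [-1.31, 4.45], [0.19, 1.91], [-2.76, 2.76]. Speed limits (rad/s): [2.39, 2.39, 3.14, 3.14, 3.14, 3.14, 3.14].

INTERFACE

Orientations are given as a unit quaternion [w, x, y, z].
In Python, from bench import observe, capture, sign_off gives the robot as it stands.
- The arm moves only by the tool servo_tool, never from a script. Its argument "plan" is a list of rows, each an object of numbers: "hand": the finger opening in mm, from 0 to 85.4; "dx", "dy", "dz": the shift along the tool's x, y, z in mm; "spin": the turn about the tool's z in degrees. A call has 1 to 12 rows; each row is the pose to reach, as a shift and turn from the pose commanded when the call began, along the tool's axes at that moment; what a row does not reach only later rows make up. A row lasts 1/10 s, in which the tool goes at most 50 mm and 8.59 degrees, less where a joint would pass 70% of its speed; a pose out of reach is approached as far as the arm can. A call with a gripper value outside its range is refused whole. The fingers move at their own pace and stop on an object; the grip force is fixed at half the most. Time passes only in rows, so rows that repeat a pose let the fingers close. It gives the time, the measured TCP pose, the force and the opening at its end, in the units of the state.
- observe(): the state, without advancing time (a new reading comes with each control period).
- capture(name): name is "scene" or "side" or "wrist"; returns a dict with "frame" (480x640x3 uint8, blue, green, red), "fx", "fy", "cx", "cy" (pixels), "origin" and "rotation" of the camera in the world. Camera axes: x right, y up, looking along -z (the intrinsics and any distortion apply to the point x, -y, -z); pixel columns grow to the right and rows downward; lengths in mm; the calibration is good to about 2 mm. The wrist camera is an equidistant fisheye: a pixel r from the principal point sees the ray r / f radians off the axis. A picture is of the moment at which its call begins. There is no depth.
- sign_off(): hands the job in, once; it reports no verdict.
The state is a dict: "t": time; "joint_pos": joint angles; "qvel": joint speeds; "joint_torque": joint torques, N m; "tcp_pos": TCP position; "orientation": TCP orientation; "contact_force": force on the tool from outside, world axes, zero at the start; "ft_torque": the same for the moment, N m; "grip_width": opening from 0.0 (shut) to 1.0 (fully open).
Only numpy, scipy, OpenCV 4.12 (cv2) and the standard library are available. Lean on these libraries where they do the work, as an engineer would, in place of code of your own. Each camera call takes 0.05 s, during which the arm holds its last target. There are 200 camera calls.

TASK

Take the loose cover by its rib, set it squarely over the open housing on the foot plate, and press it straight down until the clip arms at both ends have snapped home and the cover lies flush on the rim's seal. Press gently, feeling for the snap: 15 to 20 N is enough, and the electronics inside do not stand a slam or a push of 30 N. Then let go, and leave the other things on the bench where they stand.

Things in the scene. Friction and masses are not known exactly. Their poses are not given: they have to be found in the camera images.
- cover: Grey loose cover standing on the bench on its arms and tabs, about 0.15 kg. Plate 92 (x) x 128 (y) x 4 mm; origin at the centre of the plane on which the arms stand, z up; the plate's underside is 18 mm above it, its top 22 mm. A clip arm hangs at each end, two guide tabs on each side. Its halves are alike: it fits either way round (half turn).
- rib_top (a point): Centre of the top of the cover's grip rib, 47 mm above the cover's origin. The rib is 14 mm thick (along the cover's x), 60 mm long (y) and stands 25 mm above the plate: grasp it from above across x, fingertips just clear of the plate. Axes as the cover's.
- clip_tip (a point): Axis of the barb at the cover's +y end: a round bar of radius 4 mm on the inside of the rigid clip arm (36 mm wide), 57.5 mm from the cover's middle, 4 mm above its origin; the -y end is the same. The guide tabs (inner faces at x = +-39.5 mm, rounded tips level with the origin) straddle the housing's sides with 1.5 mm of play each.
- foot: Dark steel foot plate 96 (x) x 116 (y) x 10 mm, fixed to the bench; origin at the centre of its underside (bench level). On it, on a screw column, stands the open-topped grey housing, 76 (x) x 104 (y) x 45 mm with its black rubber seal, centred over the plate and parallel to it. The cover goes on with its length (y) along the housing's length (y).
- column (a point): Top of the fixed part of the screw column, 36 mm above the foot's origin, on the vertical axis of the housing. The screw has been set to any height, which is not reported: the top of the housing's rim seal is 81 to 115 mm above the foot's origin; find it by touch or sight. With the cover home its underside lies on the seal: its origin is 18 to 19 mm below the seal's free top. The seal gives 1 mm per 10 N, 3 mm at most.
- catch_end (a point): Point on top of the foot plate, below the catch at the housing's +y end (52 mm from the middle; the -y end is the same). Each catch is a sprung round steel bar of radius 4 mm, 9 mm below the seal's top, sticking 4 mm out of the end wall. The barbs meet the catches some 11 mm before the cover is home; pushing both past takes 10 to 15 N in all, most of it in the first 4 mm; 6 mm on they snap and pull the cover down onto the seal.
- interlock (a joint): White cover switch plunger in the centre of the housing, standing 4 mm above the rim's seal; 0 = free, grows as it is pushed down (m), about 0.0045 when the cover is fully home. Its light spring (about 1.5 N) lifts a cover that is not clipped.
- oil_bottle: Small round bottle, 24 mm across, 57 mm tall, standing between the cover and the housing; a bystander. Origin at the centre of its underside.
- forceps: Metal forceps 134 mm long lying on the bench near its front edge; a bystander. Origin at the centre of the underside.
- beaker: Glass beaker 53 mm across, 67 mm tall, farther back on the bench; a bystander. Origin at the centre of its underside.
- fixer_bottle: White bottle with a screw cap, 52 mm across, 108 mm tall, standing farther back on the bench; a bystander. Origin at the centre of its underside.
Not all that is in view belongs to the job. Leave any pink look-alike of the cover alone.

How it is judged:
By the outcome, as a careful person would: the job done as asked, in the order asked, and still so for the second after the job is handed in, with the robot touching nothing.
It also fails if it takes over 46 s, if anything falls off the work surface, if the arm or the gripper's body presses on something with over 40 N, if the wrist force passes 120 N, or if a joint passes its speed limit or range.

## Working session

There is one attempt and no reset: what is moved stays moved. The work goes in short steps, Python scripts to look and compute and a tool call to move; the robot and the scene stay as the last step left them, time stands still between calls to the robot, and variables do not carry over. Pictures are saved under pics/ and viewed, about 8 in all and at most 12, crops included, and the job is handed in when it is done.

Besides the shell and the picture viewer there is one more tool, called in YAML: its name, and indented under it one key for each argument. servo_tool: Moves the arm, as the interface text tells. Its arguments: {"type":"object","properties":{"plan":{"type":"array"}},"required":["plan"]}

```bash
mkdir -p pics
cat > h.py <<'E'
import numpy as np,cv2,pickle
from bench import observe,capture,sign_off
def snap(n,tag):
    c=capture(n); cv2.imwrite(f'pics/{tag}.png',c['frame']); pickle.dump(c,open(f'pics/{tag}.pkl','wb')); return c
def load(t): return pickle.load(open(f'pics/{t}.pkl','rb'))
def ray(c,u,v,fish=False):
    x=(u-c['cx'])/c['fx'];y=(v-c['cy'])/c['fy']
    if fish:
        r=np.hypot(x,y); s=np.sin(r)/r if r>1e-9 else 1; d=np.array([x*s,-y*s,-np.cos(r)])
    else: d=np.array([x,-y,-1.]); d/=np.linalg.norm(d)
    return np.array(c['origin']),np.array(c['rotation'])@d
def atz(c,u,v,z,fish=False):
    o,d=ray(c,u,v,fish); return o+d*(z-o[2])/d[2]
def tri(rs):
    A=sum(np.eye(3)-np.outer(d,d) for o,d in rs); b=sum((np.eye(3)-np.outer(d,d))@o for o,d in rs)
    p=np.linalg.solve(A,b); return p,[np.linalg.norm((np.eye(3)-np.outer(d,d))@(p-o)) for o,d in rs]
def proj(c,p,fish=False):
    q=np.array(c['rotation']).T@(np.array(p)-c['origin']); x,y,z=q[0],-q[1],-q[2]
    if fish:
        r=np.hypot(x,y); th=np.arctan2(r,z); x,y,z=x/r*th,y/r*th,1
    return np.array([c['cx']+c['fx']*x/z,c['cy']+c['fy']*y/z])
E
python3 - <<'E'
from h import *
a=snap('scene','s0');b=snap('side','d0');w=snap('wrist','w0')
for c in(a,b,w): print(c['fx'],c['cx'],c['cy'],np.round(c['origin']),np.round(c['rotation'],3).tolist(),[k for k in c])
print(observe())
cv2.imwrite('pics/m0.png',cv2.resize(np.vstack([np.hstack([a['frame'],b['frame']])]),(800,300)))
E
```

```text
435.1906403032023 321.6636427062567 239.34069576667287 [258. 518. 716.] [-0.25, -0.086, 0.338, 0.903] ['frame', 'fx', 'fy', 'cx', 'cy', 'origin', 'rotation']
617.8209267463232 321.60787817039517 237.82733913340527 [-313. -815.  792.] [0.799, 0.462, -0.187, -0.336] ['frame', 'fx', 'fy', 'cx', 'cy', 'origin', 'rotation']
371.64829954431775 324.55746502979736 243.94501707710705 [ 342. -556.  373.] [0.838, -0.115, 0.074, -0.529] ['frame', 'fx', 'fy', 'cx', 'cy', 'origin', 'rotation']
{'t': 0.15, 'joint_pos': array([ 1.06080082,  0.53698621, -0.00444352,  1.5386342 ,  0.00258164,
        1.06728566, -0.07116234]), 'qvel': array([ 0.0006233 , -0.00282388,  0.00221566, -0.0017401 ,  0.00154558,
        0.00089764,  0.00101105]), 'joint_torque': array([ 1.56182665e-03, -5.83785939e+01,  1.04977794e+00, -2.59353608e+01,
        1.25389290e-02,  6.51065944e-03, -4.62820788e-05]), 'tcp_pos': array([ 278.89551159, -586.61886728,  244.62279053]), 'orientation': array([-6.27884221e-04,  9.75469849e-01,  2.20132113e-01, -1.82469875e-04]), 'contact_force': array([-0.04404213, -0.30461038,  0.04274981]), 'ft_torque': array([ 0.01092665, -0.01374778,  0.00638325]), 'grip_width': 1.0014728086802274}
```

View pics/s0.png

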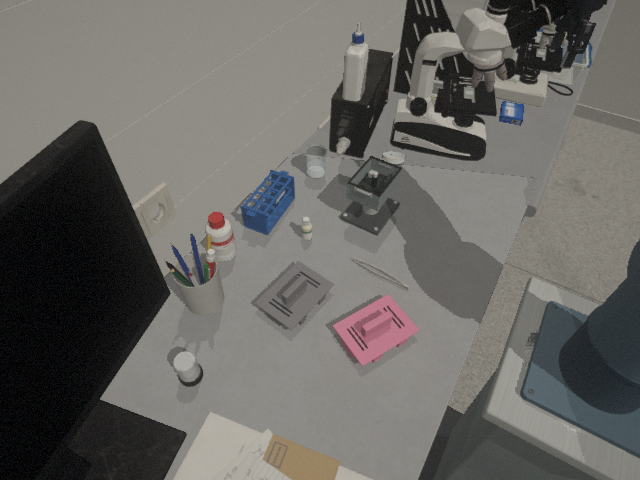

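View pics/d0.png

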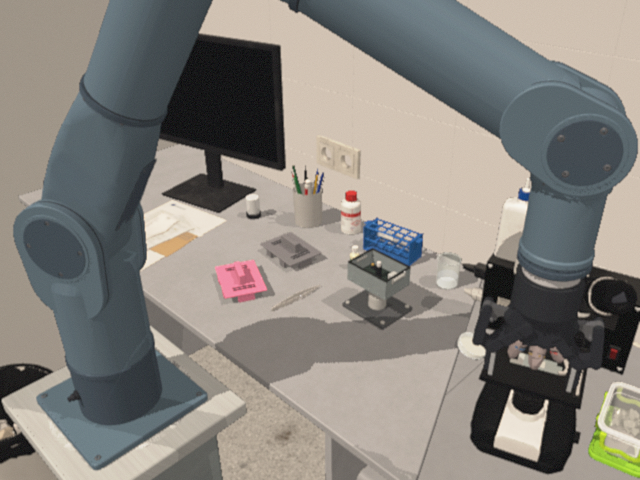

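Scene view: the candidates for the cover are the grey plate with a rib at (293,294) and the pink look-alike at (376,328). I choose the grey one. The housing is at (375,180) and the oil bottle at (306,229). In the side view the cover is at (291,250) and the housing at (378,275). Next I take enlarged crops.

Run:
```python
from h import *
a=load('s0')['frame'];b=load('d0')['frame']
f=lambda im,x,y:cv2.resize(im[y:y+75,x:x+100],(400,300),interpolation=cv2.INTER_CUBIC)
cv2.imwrite('pics/m1.png',np.vstack([np.hstack([f(a,245,255),f(a,325,150)]),np.hstack([f(b,245,220),f(b,330,245)])]))
```

```text
(no output)
```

View pics/m1.png

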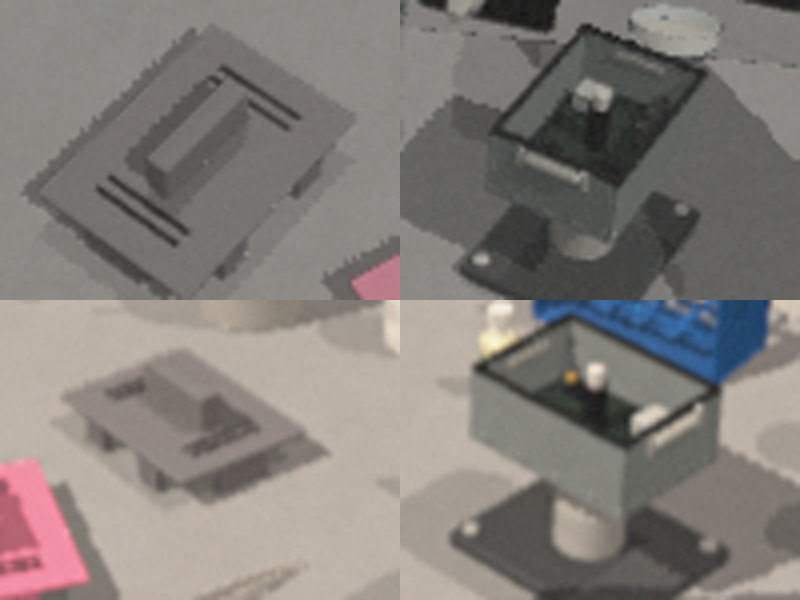

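```bash
cat >> h.py <<'E'
from scipy.optimize import least_squares
def rect(p,L,W):
    x,y,z,t=p; c,s=np.cos(t),np.sin(t); R=np.array([[c,-s],[s,c]])
    q=np.array([[1,1],[-1,1],[-1,-1],[1,-1]])*[W/2,L/2]@R.T
    return np.c_[q+[x,y],np.full(4,z)]
def fit(obs,L,W,z0):
    # obs: list of (cam,4 px,fish); corner order by nearest for multi starts
    best=None
    from itertools import permutations
    x0=np.mean([atz(obs[0][0],*u,z0,obs[0][2])[:2] for u in obs[0][1]],0)
    for t0 in np.arange(0,np.pi,np.pi/8):
        f0=[np.array([proj(c,q,fi) for q in rect((*x0,z0,t0),L,W)]) for c,_,fi in obs]
        as_=[min(permutations(range(4)),key=lambda pm:np.sum((F-np.mean(F,0)-np.array(u)[list(pm)]+np.mean(u,0))**2)) for F,(c,u,fi) in zip(f0,obs)]
        def res(p): return np.concatenate([(np.array([proj(c,q,fi) for q in rect(p,L,W)])-np.array(u)[list(a)]).ravel() for (c,u,fi),a in zip(obs,as_)])
        r=least_squares(res,[*x0,z0,t0],x_scale=[10,10,10,.1])
        if best is None or r.cost<best.cost: best=r
    return best.x,np.round(best.fun,1)
E
python3 - <<'E'
from h import *
s=load('s0');d=load('d0')
S=lambda pts,x,y:[(x+a/4,y+b/4) for a,b in pts]
cs=S([(210,25),(355,120),(185,297),(30,195)],245,255);cd=S([(185,50),(303,138),(180,195),(63,95)],245,220)
hs=S([(185,27),(308,70),(217,182),(92,132)],325,150);hd=S([(170,18),(318,87),(227,143),(73,70)],330,245)
for n,a,b,L,W,z in(('cover',cs,cd,128,92,22),('seal',hs,hd,104,76,95)):
    for o in([(s,a,0),(d,b,0)],[(s,a,0)],[(d,b,0)]):
        p,f=fit(o,L,W,z); print(n,p.round(3),f.tolist())
for n,u,v in(('bottle',306,240),):print(n,atz(s,u,v,0).round())
w=load('w0')['frame'];cv2.imwrite('pics/w0.png',w)
st=observe();from scipy.spatial.transform import Rotation as R
q=st['orientation'];print(R.from_quat(q,scalar_first=True).as_matrix().round(3))
E
```

```text
Traceback (most recent call last):
  File "h.py", line 31, in fit
    x0=np.mean([atz(obs[0][0],*u,z0,obs[0][2])[:2] for u in obs[0][1]],0)
                ~~~^^^^^^^^^^^^^^^^^^^^^^^^^^^
  File "h.py", line 13, in atz
    o,d=ray(c,u,v,fish); return o+d*(z-o[2])/d[2]
        ~~~^^^^^^^^^^^^
  File "h.py", line 11, in ray
    return np.array(c['origin']),np.array(c['rotation'])@d
                                 ~~~~~~~~~~~~~~~~~~~~~~~^~
ValueError: matmul: Input operand 1 has a mismatch in its core dimension 0, with gufunc signature (n?,k),(k,m?)->(n?,m?) (size 3 is different from 4)
```

Rotation is a quaternion; I'll convert it on load.

```bash
sed -i "s/^def snap/from scipy.spatial.transform import Rotation as R\ndef fx(c): c['rotation']=R.from_quat(c['rotation'],scalar_first=True).as_matrix(); return c\ndef snap/; s/return pickle.load(open(f'pics\/{t}.pkl','rb'))/return fx(pickle.load(open(f'pics\/{t}.pkl','rb')))/; s/; return c$/; return load(tag)/" h.py; sed -i "s/^def fx(c).*/def fx(c): c['rotation']=R.from_quat(c['rotation'],scalar_first=True).as_matrix(); return c/" h.py
cat > m.py <<'E'
from h import *
s=load('s0');d=load('d0')
S=lambda pts,x,y:[(x+a/4,y+b/4) for a,b in pts]
cs=S([(210,25),(355,120),(185,297),(30,195)],245,255);cd=S([(185,50),(303,138),(180,195),(63,95)],245,220)
hs=S([(185,27),(308,70),(217,182),(92,132)],325,150);hd=S([(170,18),(318,87),(227,143),(73,70)],330,245)
for n,a,b,L,W,z in(('cover',cs,cd,128,92,22),('seal',hs,hd,104,76,95)):
    for o in([(s,a,0),(d,b,0)],[(s,a,0)],[(d,b,0)]):
        p,f=fit(o,L,W,z); print(n,p.round(3),f.tolist())
for n,u,v in(('bottle',306,240),):print(n,atz(s,u,v,0).round())
w=load('w0')['frame'];cv2.imwrite('pics/w0.png',w)
st=observe()
q=st['orientation'];print(R.from_quat(q,scalar_first=True).as_matrix().round(3))
E
python3 m.py
```

```text
cover [531.764 140.456  18.216   3.004] [0.2, 0.1, 0.5, 0.3, 1.1, -0.4, -0.7, 1.7, 0.5, -1.8, 1.5, -0.7, 0.2, 0.4, -0.2, 0.8]
cover [533.195 139.291  17.059   3.014] [-0.2, -0.6, -0.2, -0.1, 1.0, -0.5, -0.5, 1.1]
cover [530.305 140.645  17.76    2.986] [-0.6, -1.4, 0.9, -0.0, 0.3, 0.7, -0.5, 0.9]
seal [ 512.544 -148.094  111.351    3.124] [-0.0, 0.4, -0.7, -0.9, -0.6, -0.4, 1.0, 0.7, -0.5, 1.5, 1.4, 0.4, -0.2, -1.2, -0.8, -0.5]
seal [ 517.996 -162.956   97.768    3.113] [-0.3, 0.8, -0.2, -0.4, -0.1, -0.7, 0.6, 0.3]
seal [ 5.52370e+02 -1.16098e+02  7.86320e+01  2.00000e-03] [-0.4, -0.5, 0.6, -0.1, -0.2, 0.6, 0.0, -0.1]
bottle [594.   0.   0.]
[[ 0.903  0.429 -0.001]
 [ 0.429 -0.903  0.001]
 [-0.    -0.001 -1.   ]]
```

servo_tool:
  plan:
    - {"dz": -55, "dx": 37, "dy": -25, "hand": 85, "spin": -6}
    - {"dz": -55, "dx": 367, "dy": -254, "spin": -60, "hand": 85}
    - {"dz": -55, "dx": 367, "dy": -254, "spin": -60, "hand": 85}
    - {"dz": -55, "dx": 367, "dy": -254, "spin": -60, "hand": 85}
    - {"dz": -55, "dx": 367, "dy": -254, "spin": -60, "hand": 85}
    - {"dz": -55, "dx": 367, "dy": -254, "spin": -60, "hand": 85}
    - {"dz": -55, "dx": 367, "dy": -254, "spin": -60, "hand": 85}
    - {"dz": -55, "dx": 367, "dy": -254, "spin": -60, "hand": 85}
    - {"dz": -55, "dx": 367, "dy": -254, "spin": -60, "hand": 85}
    - {"dz": -55, "dx": 367, "dy": -254, "spin": -60, "hand": 85}
    - {"dz": -55, "dx": 367, "dy": -254, "spin": -60, "hand": 85}
    - {"dz": -55, "dx": 367, "dy": -254, "spin": -60, "hand": 85}

```text
t: 1.35
tcp_pos: [500.8, -201.0, 300.0]
orientation: [-0.0, 0.735, 0.678, -0.001]
contact_force: [-0.7, -1.4, -0.5]
grip_width: 0.995
```

Run:
```python
from h import *
c=snap('wrist','w1'); st=observe(); print(st['t'],st['tcp_pos'],c['origin'],st['joint_pos'].round(2)); print(R.from_quat(st['orientation'],scalar_first=True).as_matrix().round(3))
```

```text
1.4 [ 500.49156235 -201.8056615   299.90585896] [ 506.95637633 -131.37093124  428.62479251] [ 0.61  0.32 -0.39  1.75  0.13  1.1   0.1 ]
[[ 0.082  0.997 -0.001]
 [ 0.997 -0.082 -0.001]
 [-0.001 -0.001 -1.   ]]
```

View pics/w1.png

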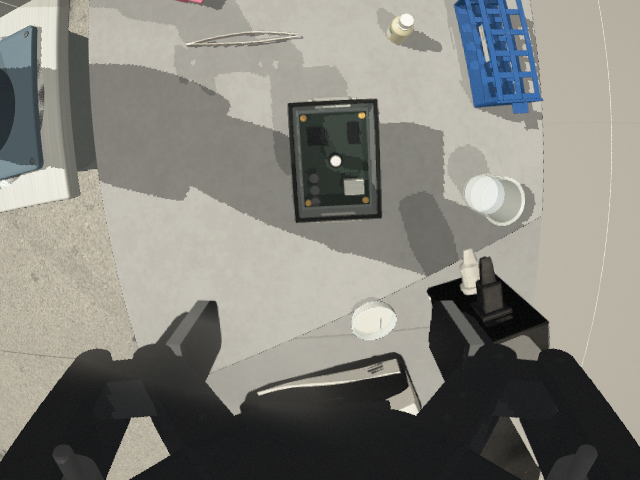

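Wrist view: the housing seal corners are at about (290,103), (379,98), (382,216) and (297,222), and the plunger is at (335,160). I'll take a second wrist position between housing and cover to see both.

servo_tool:
  plan:
    - {"dx": 110, "hand": 85}
    - {"dx": 110, "hand": 85}
    - {"dx": 110, "hand": 85}
    - {"dx": 110, "hand": 85}

```text
validation failed for argument at $.pl...
```

Run:
```python
from h import *
c=snap('wrist','w2');a=load('w1')['frame'];b=c['frame']
print(c['origin'],observe()['tcp_pos'])
for p in((532,140,22),(512,-148,111)): print(proj(c,p,1))
f=lambda im,x,y,w,h:cv2.resize(im[y:y+h,x:x+w],(400,h*400//w),interpolation=cv2.INTER_CUBIC)
cv2.imwrite('pics/m2.png',np.vstack([np.hstack([f(a,270,85,133,100),f(a,270,135,133,100)]),np.hstack([f(b,260,60,160,120),f(b,260,300,160,120)])]))
```

```text
[ 506.75421343 -132.15697094  428.58778806] [ 500.42937518 -202.06904959  299.95572464]
[327.33839274 -78.54579763]
[332.56535471 159.37588463]
```

View pics/m2.png

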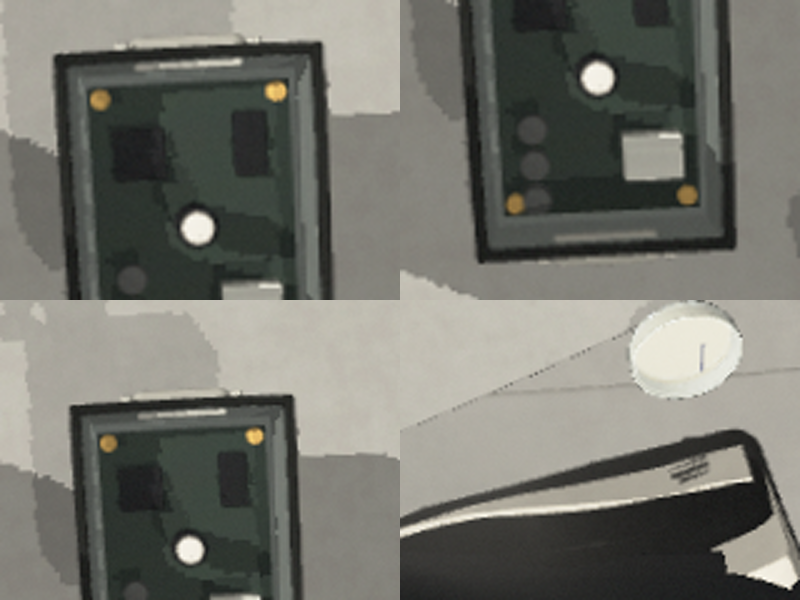

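The crops give w1 seal corners (288.3,103.6), (377,99), (381.4,217.1), (296.6,222.1). The move was refused because rows seem to need every field, so I repeat it with all of them.

servo_tool:
  plan:
    - {"dx": 110, "dy": 0, "dz": 0, "spin": 0, "hand": 85}
    - {"dx": 110, "dy": 0, "dz": 0, "spin": 0, "hand": 85}
    - {"dx": 110, "dy": 0, "dz": 0, "spin": 0, "hand": 85}
    - {"dx": 110, "dy": 0, "dz": 0, "spin": 0, "hand": 85}

```text
t: 1.85
tcp_pos: [510.1, -89.6, 300.4]
orientation: [0.0, 0.734, 0.679, 0.0]
contact_force: [-0.2, -1.2, -0.0]
grip_width: 0.996
```

Run:
```python
from h import *
c=snap('wrist','w3');b=c['frame']
print(c['origin'],observe()['tcp_pos'])
for p in((532,140,22),(512,-148,111)): print(proj(c,p,1))
f=lambda im,x,y,w,h:cv2.resize(im[y:y+h,x:x+w],(400,h*400//w),interpolation=cv2.INTER_CUBIC)
cv2.imwrite('pics/m3.png',np.hstack([f(b,265,15,133,133),f(b,265,270,133,133)]))
```

```text
[515.89083106 -20.06208845 429.07993733] [509.91891428 -91.78049613 300.2513396 ]
[327.79497082   1.88857503]
[331.03815836 283.75478865]
```

View pics/m3.png

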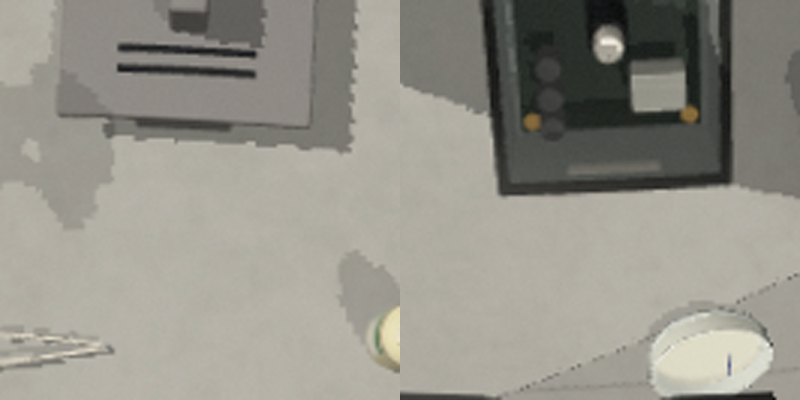

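In w3 the near seal corners are at (298.2,334.2) and (375.4,330.8), and the plunger is at (334,284). Next I look at the cover from above.

servo_tool:
  plan:
    - {"dx": 156, "dy": 2, "dz": 40, "spin": 3, "hand": 85}
    - {"dx": 156, "dy": 2, "dz": 40, "spin": 3, "hand": 85}
    - {"dx": 156, "dy": 2, "dz": 40, "spin": 3, "hand": 85}
    - {"dx": 156, "dy": 2, "dz": 40, "spin": 3, "hand": 85}
    - {"dx": 156, "dy": 2, "dz": 40, "spin": 3, "hand": 85}
    - {"dx": 156, "dy": 2, "dz": 40, "spin": 3, "hand": 85}

```text
t: 2.5
tcp_pos: [525.2, 61.6, 260.2]
orientation: [0.001, 0.754, 0.657, -0.001]
contact_force: [0.3, -0.6, -0.5]
grip_width: 0.995
```

Run:
```python
from h import *
w1,w3,s,d=map(load,('w1','w3','s0','d0'))
for n,a,b in(('BL',(296.6,222.1),(298.2,334.2)),('BR',(381.4,217.1),(375.4,330.8)),('pl',(335.5,160.8),(334.1,284))):
    print(n,tri([ray(w1,*a,1),ray(w3,*b,1)]))
S=lambda pts,x,y:[(x+a/4,y+b/4) for a,b in pts]
hs=S([(185,27),(308,70),(217,182),(92,132)],325,150);hd=S([(170,18),(318,87),(227,143),(73,70)],330,245)
hw=[(288.3,103.6),(377,99),(381.4,217.1),(296.6,222.1)]
for o in([(w1,hw,1)],[(w1,hw,1),(s,hs,0),(d,hd,0)]): p,f=fit(o,104,76,105); print(p.round(3),f)
c=snap('wrist','w4');b=c['frame']
print(c['origin'],observe()['tcp_pos'],R.from_quat(observe()['orientation'],scalar_first=True).as_matrix().round(3)[:,1])
for p in((532,140,22),(532,140,47)): print(proj(c,p,1))
cv2.imwrite('pics/m4.png',cv2.resize(b[130:355,170:470],(800,600),interpolation=cv2.INTER_CUBIC))
```

```text
BL (array([ 476.39547463, -199.24431073,  110.45960376]), [np.float64(0.24317948443606532), np.float64(0.24317948443594803)])
BR (array([ 551.19443135, -200.01015251,  113.37291915]), [np.float64(0.26392518292765016), np.float64(0.2639251829276321)])
pl (array([ 514.72910442, -148.58402435,  110.69560915]), [np.float64(0.06469077880402961), np.float64(0.0646907788044008)])
[ 5.15291e+02 -1.48609e+02  1.06903e+02 -2.20000e-02] [ 0.   0.2 -0.1  0.1 -0.2 -0.3  0.3  0. ]
[ 514.757 -148.371  109.973    3.12 ] [-1.   0.3  0.3  0.5 -0.2 -0.5 -1.2 -0.4 -1.   0.6 -1.5 -0.8 -1.6 -0.4
 -0.1  0.7  0.2  1.7  2.1  0.6  0.6 -1.   0.1 -0.4]
[534.97689694 130.980756   388.7718234 ] [525.2080921   61.38859094 260.36105609] [ 0.991 -0.136  0.   ]
[320.1867535  132.44153024]
[319.87238255 131.81022975]
```

View pics/m4.png

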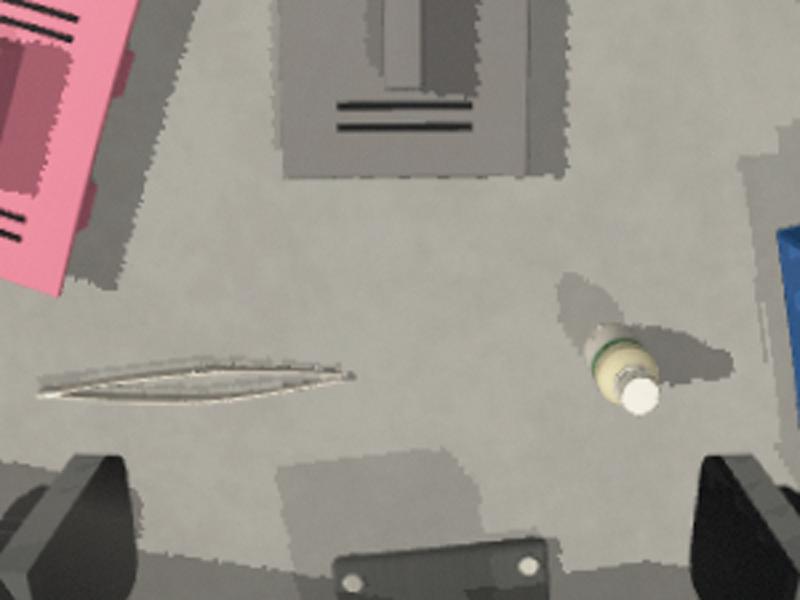

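The view shows the cover's lower half square to the tool, with the oil bottle at about (408,275) in the full frame. I'll crop the whole cover.

Run:
```python
from h import *
b=load('w4')['frame']
cv2.imwrite('pics/m5.png',cv2.resize(b[40:220,240:420],(720,720),interpolation=cv2.INTER_CUBIC)[:600])
```

```text
(no output)
```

View pics/m5.png

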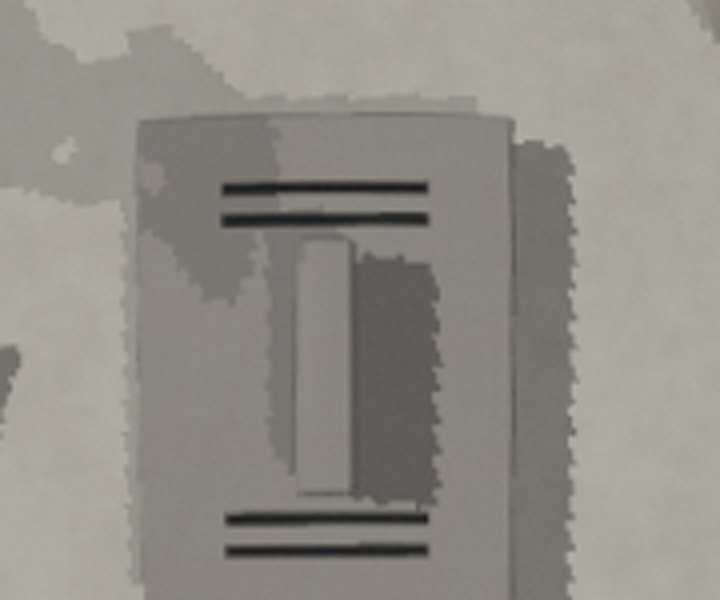

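Run:
```python
from h import *
w3,w4,s,d=map(load,('w3','w4','s0','d0'))
S=lambda pts,x,y:[(x+a/4,y+b/4) for a,b in pts]
cs=S([(210,25),(355,120),(185,297),(30,195)],245,255);cd=S([(185,50),(303,138),(180,195),(63,95)],245,220)
cw=[(274.2,70.5),(367.5,69.5),(367.2,196),(276.5,196.4)]
rw=[(314.7,100),(327.7,100),(327.7,163.2),(314,163.2)]
for o in([(w4,cw,1)],[(w4,cw,1),(s,cs,0),(d,cd,0)]): p,f=fit(o,128,92,22); print(p.round(3),f)
for z in(20,22,24): print('z',z,np.mean([atz(w4,*u,z,1) for u in cw],0))
print(tri([ray(w4,276.5,196.4,1),ray(w3,284,52.5,1)]),tri([ray(w4,367.2,196,1),ray(w3,368.7,56.5,1)]))
r=np.array([atz(w4,*u,47,1) for u in rw]);print('rib',r.mean(0),r.round(1).tolist())
e=r[0]+r[1]-r[2]-r[3];print(np.arctan2(-e[0],e[1]))
```

```text
[ 5.33043e+02  1.40117e+02  1.74290e+01 -1.29000e-01] [ 0.   0.1  0.  -0.  -0.1  0.1  0.1 -0.2]
[ 5.32755e+02  1.40198e+02  1.75410e+01 -1.31000e-01] [-0.1  0.1 -0.1 -0.2 -0.5 -0.  -0.4 -0.1  0.8 -0.3 -0.8  1.5 -0.2 -0.2
 -0.1  0.2  0.4  0.5  0.1  1.   1.1 -1.7  1.9 -0.7]
z 20 [533.05959123 140.05415034  20.        ]
z 22 [533.06998956 140.00494162  22.        ]
z 24 [533.08038789 139.9557329   24.        ]
(array([480.07770219,  83.34780725,  22.65259957]), [np.float64(0.01651436573948454), np.float64(0.016514365739410706)]) (array([570.27837344,  71.54782296,  23.85418716]), [np.float64(0.5511092151868887), np.float64(0.5511092151869075)])
rib [533.06119443 140.12263012  47.        ] [[531.4, 169.8, 47.0], [543.0, 168.2, 47.0], [535.1, 110.4, 47.0], [522.7, 112.1, 47.0]]
-0.14208564919882938
```

Cover is at (533.05, 140.05) with yaw -7.6°. The plate top triangulates to about 23 mm (22 expected), and the bench agrees. Going to grasp: above it first, then down.

servo_tool:
  plan:
    - {"dx": 40, "dy": -1.5, "dz": 40, "spin": 0, "hand": 85}
    - {"dx": 79, "dy": -2.9, "dz": 80, "spin": 0, "hand": 85}
    - {"dx": 79, "dy": -2.9, "dz": 120, "spin": 0, "hand": 85}
    - {"dx": 79, "dy": -2.9, "dz": 160, "spin": 0, "hand": 85}
    - {"dx": 79, "dy": -2.9, "dz": 185, "spin": 0, "hand": 85}
    - {"dx": 79, "dy": -2.9, "dz": 200, "spin": 0, "hand": 85}
    - {"dx": 79, "dy": -2.9, "dz": 210, "spin": 0, "hand": 85}
    - {"dx": 79, "dy": -2.9, "dz": 217, "spin": 0, "hand": 85}
    - {"dx": 79, "dy": -2.9, "dz": 217, "spin": 0, "hand": 85}
    - {"dx": 79, "dy": -2.9, "dz": 217, "spin": 0, "hand": 85}

```text
t: 3.55
tcp_pos: [533.0, 143.7, 44.2]
orientation: [0.0, 0.752, 0.659, 0.001]
contact_force: [0.8, 1.0, 0.0]
grip_width: 0.996
```

Run:
```python
from h import *
st=observe();print(st['tcp_pos'],st['contact_force'],R.from_quat(st['orientation'],scalar_first=True).as_matrix().round(4)[:,1])
```

```text
[532.97904625 143.65589977  44.20579259] [7.66795699e-01 1.01786611e+00 2.74102124e-04] [ 0.9912 -0.132   0.0015]
```

servo_tool:
  plan:
    - {"dx": -3.6, "dy": 0.5, "dz": 5.5, "spin": 0, "hand": 85}
    - {"dx": -3.6, "dy": 0.5, "dz": 5.5, "spin": 0, "hand": 85}
    - {"dx": -3.6, "dy": 0.5, "dz": 5.5, "spin": 0, "hand": 85}
    - {"dx": -3.6, "dy": 0.5, "dz": 5.5, "spin": 0, "hand": 40}
    - {"dx": -3.6, "dy": 0.5, "dz": 5.5, "spin": 0, "hand": 25}
    - {"dx": -3.6, "dy": 0.5, "dz": 5.5, "spin": 0, "hand": 20}
    - {"dx": -3.6, "dy": 0.5, "dz": 5.5, "spin": 0, "hand": 20}

```text
t: 4.25
tcp_pos: [532.2, 140.1, 37.8]
orientation: [0.0, 0.752, 0.659, 0.0]
contact_force: [-0.1, -0.5, -0.1]
grip_width: 0.327
```

servo_tool:
  plan:
    - {"dx": 0, "dy": 0, "dz": 0, "spin": 0, "hand": 16}
    - {"dx": 0, "dy": 0, "dz": 0, "spin": 0, "hand": 8}
    - {"dx": 0, "dy": 0, "dz": 0, "spin": 0, "hand": 0}
    - {"dx": 0, "dy": 0, "dz": 0, "spin": 0, "hand": 0}
    - {"dx": 0, "dy": 0, "dz": 0, "spin": 0, "hand": 0}
    - {"dx": 0, "dy": 0, "dz": 0, "spin": 0, "hand": 0}

```text
t: 4.85
tcp_pos: [532.2, 140.1, 37.9]
orientation: [0.0, 0.752, 0.659, 0.0]
contact_force: [-0.5, -0.2, 5.0]
grip_width: 0.15
```

servo_tool:
  plan:
    - {"dx": 0, "dy": 0, "dz": -10, "spin": 0, "hand": 0}
    - {"dx": 0, "dy": 0, "dz": -40, "spin": 0, "hand": 0}
    - {"dx": 0, "dy": 0, "dz": -80, "spin": 0, "hand": 0}
    - {"dx": 0, "dy": 0, "dz": -130, "spin": 0, "hand": 0}
    - {"dx": 0, "dy": 0, "dz": -180, "spin": 0, "hand": 0}
    - {"dx": 0, "dy": 0, "dz": -180, "spin": 0, "hand": 0}
    - {"dx": 0, "dy": 0, "dz": -180, "spin": 0, "hand": 0}
    - {"dx": 0, "dy": 0, "dz": -180, "spin": 0, "hand": 0}

```text
t: 5.65
tcp_pos: [531.1, 139.3, 216.4]
orientation: [-0.001, 0.752, 0.659, -0.001]
contact_force: [-0.2, 0.3, -1.9]
grip_width: 0.153
```

Run:
```python
from h import *
st=observe();print(st['tcp_pos'],st['contact_force'],st['ft_torque'],R.from_quat(st['orientation'],scalar_first=True).as_matrix().round(4)[:,1],st['grip_width']*85.4)
c=snap('wrist','w5');s=snap('side','d5')['frame']
cv2.imwrite('pics/m6.png',np.hstack([cv2.resize(c['frame'],(480,360)),cv2.resize(s[60:300,160:370],(315,360))]))
```

```text
[531.05787478 139.33426817 216.39124744] [-0.18665932  0.31488362 -1.91840482] [0.00481665 0.04173742 0.01515906] [ 0.9913 -0.1319 -0.0025] 13.050427546554257
```

View pics/m6.png

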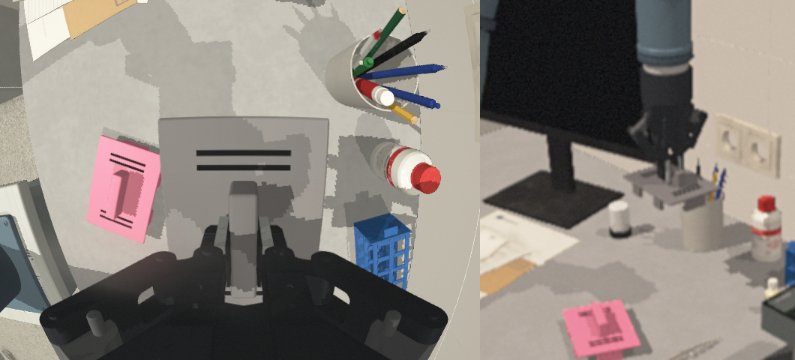

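The cover is gripped square, opening 13 mm on the 14 mm rib, and its weight shows as about 1.9 N. I carry it over the housing and stop about 25 mm above the seal.

servo_tool:
  plan:
    - {"dx": -30, "dy": 2.3, "dz": 0, "spin": 0, "hand": 0}
    - {"dx": -75, "dy": 5.7, "dz": 0, "spin": -2, "hand": 0}
    - {"dx": -120, "dy": 9, "dz": 0, "spin": -4, "hand": 0}
    - {"dx": -165, "dy": 12.5, "dz": 0, "spin": -6, "hand": 0}
    - {"dx": -210, "dy": 16, "dz": 0, "spin": -6.4, "hand": 0}
    - {"dx": -250, "dy": 19, "dz": 0, "spin": -6.4, "hand": 0}
    - {"dx": -275, "dy": 21, "dz": 10, "spin": -6.4, "hand": 0}
    - {"dx": -287, "dy": 21.8, "dz": 25, "spin": -6.4, "hand": 0}
    - {"dx": -287, "dy": 21.8, "dz": 41, "spin": -6.4, "hand": 0}
    - {"dx": -287, "dy": 21.8, "dz": 41, "spin": -6.4, "hand": 0}
    - {"dx": -287, "dy": 21.8, "dz": 41, "spin": -6.4, "hand": 0}
    - {"dx": -287, "dy": 21.8, "dz": 41, "spin": -6.4, "hand": 0}

```text
t: 6.95
tcp_pos: [516.5, -146.2, 177.1]
orientation: [0.0, 0.714, 0.701, 0.0]
contact_force: [0.1, -0.4, -1.3]
grip_width: 0.15
```

Run:
```python
from h import *
st=observe();print(st['tcp_pos'],st['contact_force'],R.from_quat(st['orientation'],scalar_first=True).as_matrix().round(4)[:,1:])
w=snap('wrist','w6')['frame'];s=snap('scene','s6')['frame'];d=snap('side','d6')['frame']
f=lambda im,x,y,w,h:cv2.resize(im[y:y+h,x:x+w],(400,300),interpolation=cv2.INTER_CUBIC)
cv2.imwrite('pics/m7.png',np.vstack([np.hstack([f(s,320,110,120,90),f(d,330,210,120,90)]),np.hstack([f(w,190,140,160,120),f(w,310,140,160,120)])]))
```

```text
[ 516.50589635 -146.16052295  177.07050453] [ 0.08229411 -0.44977462 -1.27598546] [[ 9.998e-01  5.000e-04]
 [-1.850e-02  4.000e-04]
 [ 5.000e-04 -1.000e+00]]
```

View pics/m7.png

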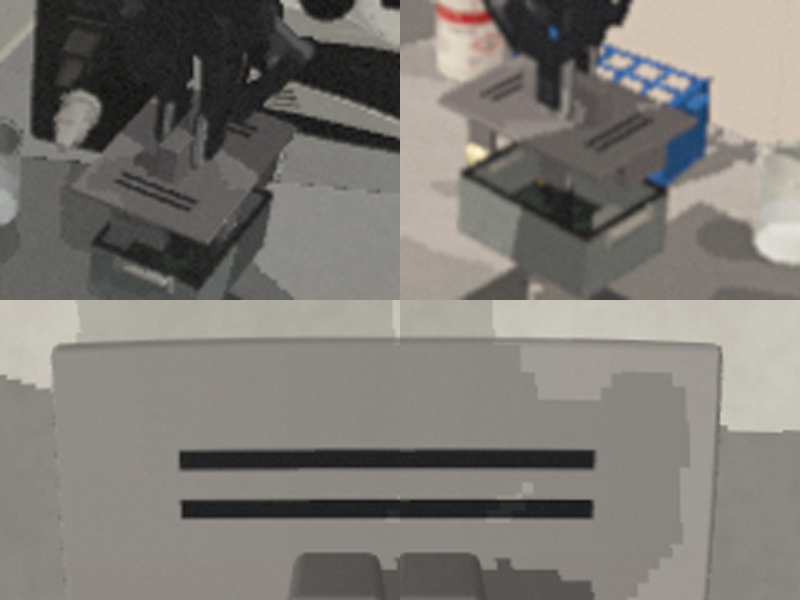

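Run:
```python
from h import *
w,s,d,w1=map(load,('w6','s6','d6','w1'))
z=161.2;t=np.array([516.5,-146.16]);a=np.arctan2(-.0185,.9998);Rm=np.array([[np.cos(a),-np.sin(a)],[np.sin(a),np.cos(a)]])
print('cam origin rel tcp',w['origin']-np.r_[t,177.07], w1['origin']-np.array([500.49,-201.8,299.9]))
L=atz(w,211.2,159.2,z,1);Q=atz(w,438,158.8,z,1);print(L,Q,'width',np.linalg.norm(L-Q),'yaw',np.arctan2(Q[1]-L[1],Q[0]-L[0]),a)
m=(L+Q)[:2]/2; print('far-edge mid in tool xy frame (expect 0,64):',Rm.T@(m-t))
ce=lambda cam,u,v:(Rm.T@(atz(cam,u,v,z)[:2]-t)).round(1)
print('scene',[ce(s,*u) for u in((339.5,167),(382.4,182.9),(409.1,149))]);print('side',[ce(d,*u) for u in((341.4,239.1),(402,264.6),(421.5,245.4))])
for h in(107,110,112):
  c=np.array([atz(w1,*u,h,1) for u in[(288.3,103.6),(377,99),(381.4,217.1),(296.6,222.1)]]);print(h,c.mean(0),np.linalg.norm(c[0]-c[1]),np.linalg.norm(c[2]-c[3]),np.linalg.norm(c[1]-c[2]),np.linalg.norm(c[0]-c[3]))
  e=c[1]+c[2]-c[0]-c[3];f=c[0]+c[1]-c[2]-c[3];print(np.arctan2(e[1],e[0]),np.arctan2(-f[0],f[1]))
```

```text
cam origin rel tcp [  1.70063997  69.70835233 128.75273475] [  6.46637633  70.42906876 128.72479251]
[473.08705667 -81.30707468 161.2       ] [563.37018451 -82.81631732 161.2       ] width 90.29574178455354 yaw -0.016715216999256086 -0.018501589365376984
far-edge mid in tool xy frame (expect 0,64): [ 0.5424719  64.11931401]
scene [array([44.5, 68.8]), array([-47.8,  65.2]), array([-47.7, -58.1])]
side [array([-45.4,  64.2]), array([-33.2, -82.8]), array([ 48.2, -65.4])]
107 [ 515.28376271 -148.60520889  107.        ] 75.83964121039791 75.52087512791573 104.06520428450011 104.3062541091644
-0.01974020059704145 -0.02342838507430765
110 [ 515.20608785 -148.44445377  110.        ] 75.13223640538016 74.81644365788252 103.09452161286438 103.33332301175167
-0.01974020059704108 -0.023428385074307147
112 [ 515.15430461 -148.33728369  112.        ] 74.66063320203513 74.34682267786046 102.44739983177391 102.68470228014321
-0.0197402005970414 -0.0234283850743069
```

Cover in hand: the far edge is at (0.5, 64.1) from the TCP, where (0, 64) is expected, and the yaw agrees, so it sits centred. Correct to housing centre (514.8, -148.5) and lower toward the rim.

servo_tool:
  plan:
    - {"dx": -2.3, "dy": -1.7, "dz": 0, "spin": 0.2, "hand": 0}
    - {"dx": -2.3, "dy": -1.7, "dz": 10, "spin": 0.2, "hand": 0}
    - {"dx": -2.3, "dy": -1.7, "dz": 20, "spin": 0.2, "hand": 0}
    - {"dx": -2.3, "dy": -1.7, "dz": 22, "spin": 0.2, "hand": 0}
    - {"dx": -2.3, "dy": -1.7, "dz": 22, "spin": 0.2, "hand": 0}
    - {"dx": -2.3, "dy": -1.7, "dz": 22, "spin": 0.2, "hand": 0}

```text
t: 7.7
tcp_pos: [514.4, -149.5, 154.7]
orientation: [-0.0, 0.715, 0.699, 0.0]
contact_force: [0.9, 1.0, -1.3]
grip_width: 0.149
```

```bash
cat > o.py <<'E'
from h import *
st=observe();M=R.from_quat(st['orientation'],scalar_first=True).as_matrix()
print(st['t'],st['tcp_pos'].round(2),st['contact_force'].round(2),st['ft_torque'].round(2),'yaw',np.arctan2(M[1,1],M[0,1]).round(4),M[:,2].round(4))
E
python3 o.py
```

```text
7.7 [ 514.38 -149.53  154.72] [ 0.91  0.97 -1.25] [-0.04 -0.03 -0.05] yaw -0.0238 [-0.e+00  2.e-04 -1.e+00]
```

servo_tool:
  plan:
    - {"dx": 1.0, "dy": 0.4, "dz": 2, "spin": -0.1, "hand": 0}
    - {"dx": 1.0, "dy": 0.4, "dz": 3, "spin": -0.1, "hand": 0}
    - {"dx": 1.0, "dy": 0.4, "dz": 3, "spin": -0.1, "hand": 0}
    - {"dx": 1.0, "dy": 0.4, "dz": 3, "spin": -0.1, "hand": 0}

```text
t: 8.1
tcp_pos: [514.7, -148.6, 151.8]
orientation: [0.0, 0.715, 0.699, 0.0]
contact_force: [0.2, -0.1, -1.2]
grip_width: 0.145
```

```bash
python3 o.py
python3 - <<'E'
from h import *
s=snap('scene','s8')['frame'];d=snap('side','d8')['frame']
f=lambda im,x,y,w,h:cv2.resize(im[y:y+h,x:x+w],(400,500),interpolation=cv2.INTER_CUBIC)
cv2.imwrite('pics/m8.png',np.hstack([f(s,330,130,88,110),f(d,335,220,88,110)]))
E
```

```text
8.1 [ 514.73 -148.65  151.84] [ 0.23 -0.13 -1.22] [ 0.01 -0.03  0.02] yaw -0.0222 [ 1.e-04 -1.e-04 -1.e+00]
```

View pics/m8.png

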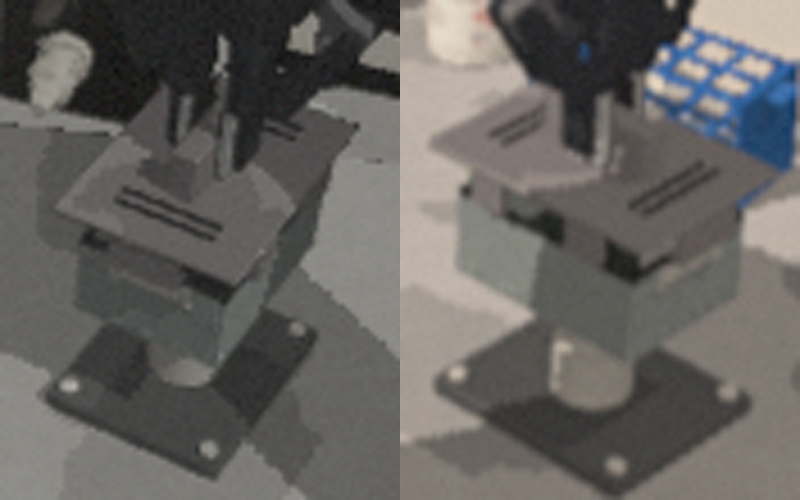

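The cover hangs evenly over the rim in both views, with tabs just above it. Lower slowly, feeling the force.

servo_tool:
  plan:
    - {"dx": 0, "dy": 0, "dz": 1, "spin": 0, "hand": 0}
    - {"dx": 0, "dy": 0, "dz": 2, "spin": 0, "hand": 0}
    - {"dx": 0, "dy": 0, "dz": 3, "spin": 0, "hand": 0}
    - {"dx": 0, "dy": 0, "dz": 3, "spin": 0, "hand": 0}

```text
t: 8.6
tcp_pos: [514.5, -148.6, 148.6]
orientation: [-0.0, 0.715, 0.699, -0.0]
contact_force: [-0.1, 0.4, -1.9]
grip_width: 0.15
```

servo_tool:
  plan:
    - {"dx": 0, "dy": 0, "dz": 1, "spin": 0, "hand": 0}
    - {"dx": 0, "dy": 0, "dz": 2, "spin": 0, "hand": 0}
    - {"dx": 0, "dy": 0, "dz": 3, "spin": 0, "hand": 0}
    - {"dx": 0, "dy": 0, "dz": 3, "spin": 0, "hand": 0}

```text
t: 9.0
tcp_pos: [514.6, -148.6, 145.6]
orientation: [-0.0, 0.715, 0.699, -0.0]
contact_force: [-1.2, 1.1, -2.0]
grip_width: 0.147
```

```bash
python3 o.py
```

```text
9.0 [ 514.56 -148.6   145.59] [-1.17  1.07 -2.02] [ 0.01  0.01 -0.05] yaw -0.0222 [-3.e-04  1.e-04 -1.e+00]
```

servo_tool:
  plan:
    - {"dx": 0, "dy": 0, "dz": 1, "spin": 0, "hand": 0}
    - {"dx": 0, "dy": 0, "dz": 2, "spin": 0, "hand": 0}
    - {"dx": 0, "dy": 0, "dz": 2, "spin": 0, "hand": 0}

```text
t: 9.3
tcp_pos: [514.7, -148.7, 143.7]
orientation: [0.0, 0.715, 0.699, -0.0]
contact_force: [-0.1, -0.6, -1.4]
grip_width: 0.146
```

servo_tool:
  plan:
    - {"dx": 0, "dy": 0, "dz": 1, "spin": 0, "hand": 0}
    - {"dx": 0, "dy": 0, "dz": 2, "spin": 0, "hand": 0}
    - {"dx": 0, "dy": 0, "dz": 2, "spin": 0, "hand": 0}

```text
t: 9.6
tcp_pos: [515.2, -148.8, 142.6]
orientation: [0.001, 0.715, 0.699, 0.0]
contact_force: [-1.4, -0.1, 5.7]
grip_width: 0.148
```

```bash
python3 o.py
```

```text
9.6 [ 515.25 -148.77  142.58] [-1.42 -0.09  5.68] [-0.05  0.32 -0.05] yaw -0.0223 [ 1.1e-03 -6.0e-04 -1.0e+00]
```

Contact of about 7 N at TCP z 142.6, with a moment of +0.32 Nm and Fx = -1.4. This looks like the -x tabs on the rim edge, so I ease up, shift about 1 mm toward -x and feel again.

servo_tool:
  plan:
    - {"dx": 0, "dy": 0, "dz": -2, "spin": 0, "hand": 0}
    - {"dx": 0, "dy": -1, "dz": -2, "spin": 0, "hand": 0}
    - {"dx": 0, "dy": -1, "dz": -2, "spin": 0, "hand": 0}

```text
t: 9.9
tcp_pos: [513.4, -148.7, 143.7]
orientation: [-0.0, 0.715, 0.699, -0.0]
contact_force: [-0.2, 0.5, 0.4]
grip_width: 0.146
```

servo_tool:
  plan:
    - {"dx": 0, "dy": 0, "dz": 1, "spin": 0, "hand": 0}
    - {"dx": 0, "dy": 0, "dz": 2, "spin": 0, "hand": 0}
    - {"dx": 0, "dy": 0, "dz": 2, "spin": 0, "hand": 0}

```text
t: 10.2
tcp_pos: [514.0, -148.7, 142.3]
orientation: [0.0, 0.715, 0.699, 0.0]
contact_force: [-1.5, -0.5, 5.7]
grip_width: 0.151
```

```bash
python3 o.py
```

```text
10.2 [ 513.99 -148.71  142.31] [-1.47 -0.45  5.73] [-0.06  0.35  0.04] yaw -0.0222 [ 5.e-04 -4.e-04 -1.e+00]
```

The contact height did not change, so this may instead be the barbs meeting the catches (seal at about 112, as triangulated). Probe sideways just above contact: if the tabs straddle the housing, it will resist.

servo_tool:
  plan:
    - {"dx": 0, "dy": 0, "dz": -2.5, "spin": 0, "hand": 0}
    - {"dx": 0, "dy": -1, "dz": -2.5, "spin": 0, "hand": 0}
    - {"dx": 0, "dy": -2, "dz": -2.5, "spin": 0, "hand": 0}
    - {"dx": 0, "dy": -2, "dz": -2.5, "spin": 0, "hand": 0}

```text
t: 10.6
tcp_pos: [512.4, -148.4, 144.3]
orientation: [0.001, 0.715, 0.699, 0.001]
contact_force: [4.1, -0.3, -3.1]
grip_width: 0.152
```

servo_tool:
  plan:
    - {"dx": 0, "dy": 1.5, "dz": 0, "spin": 0, "hand": 0}
    - {"dx": 0, "dy": 3, "dz": 0, "spin": 0, "hand": 0}
    - {"dx": 0, "dy": 4, "dz": 0, "spin": 0, "hand": 0}
    - {"dx": 0, "dy": 4, "dz": 0, "spin": 0, "hand": 0}

```text
t: 11.0
tcp_pos: [515.4, -148.6, 144.1]
orientation: [-0.0, 0.715, 0.699, -0.0]
contact_force: [0.4, 0.1, -1.4]
grip_width: 0.152
```

```bash
python3 o.py
```

```text
11.0 [ 515.42 -148.63  144.06] [ 0.44  0.07 -1.4 ] [ 0.02 -0.01 -0.04] yaw -0.0221 [-9.e-04  1.e-04 -1.e+00]
```

servo_tool:
  plan:
    - {"dx": 0, "dy": 1, "dz": 0, "spin": 0, "hand": 0}
    - {"dx": 0, "dy": 1, "dz": 0, "spin": 0, "hand": 0}
    - {"dx": 0, "dy": 1, "dz": 0, "spin": 0, "hand": 0}

```text
t: 11.3
tcp_pos: [515.7, -148.7, 143.9]
orientation: [-0.001, 0.715, 0.699, -0.001]
contact_force: [-3.4, -0.1, -1.9]
grip_width: 0.149
```

servo_tool:
  plan:
    - {"dx": -2, "dy": -2, "dz": 0, "spin": 0, "hand": 0}
    - {"dx": -2.5, "dy": -2, "dz": 0, "spin": 0, "hand": 0}
    - {"dx": -2.5, "dy": -2, "dz": 0, "spin": 0, "hand": 0}

```text
t: 11.6
tcp_pos: [515.1, -150.7, 144.6]
orientation: [0.0, 0.715, 0.699, 0.001]
contact_force: [-1.2, 1.9, 0.9]
grip_width: 0.148
```

servo_tool:
  plan:
    - {"dx": 2.5, "dy": 0, "dz": 0, "spin": 0, "hand": 0}
    - {"dx": 4.5, "dy": 0, "dz": 0, "spin": 0, "hand": 0}
    - {"dx": 4.5, "dy": 0, "dz": 0, "spin": 0, "hand": 0}

```text
t: 11.9
tcp_pos: [515.1, -147.1, 144.6]
orientation: [0.001, 0.715, 0.699, -0.0]
contact_force: [-1.2, -1.1, 0.7]
grip_width: 0.151
```

```bash
python3 o.py
```

```text
11.9 [ 515.07 -147.11  144.57] [-1.22 -1.07  0.67] [-0.31  0.05 -0.01] yaw -0.0221 [ 7.0e-04 -1.1e-03 -1.0e+00]
```

The tabs straddle the housing: x limits 512.4 to 515.7, and light y limits at both barbs. The contact was therefore the barbs on the catches. Centre at (514.2, -148.9) and press in small steps.

servo_tool:
  plan:
    - {"dx": -2.2, "dy": -0.5, "dz": 0, "spin": 0, "hand": 0}
    - {"dx": -2.2, "dy": -0.5, "dz": 1, "spin": 0, "hand": 0}
    - {"dx": -2.2, "dy": -0.5, "dz": 2, "spin": 0, "hand": 0}
    - {"dx": -2.2, "dy": -0.5, "dz": 2, "spin": 0, "hand": 0}

```text
t: 12.3
tcp_pos: [514.5, -148.9, 142.8]
orientation: [0.0, 0.715, 0.699, 0.0]
contact_force: [-2.0, 0.7, 4.5]
grip_width: 0.154
```

servo_tool:
  plan:
    - {"dx": 0, "dy": 0, "dz": 0.5, "spin": 0, "hand": 0}
    - {"dx": 0, "dy": 0, "dz": 1, "spin": 0, "hand": 0}
    - {"dx": 0, "dy": 0, "dz": 1, "spin": 0, "hand": 0}

```text
t: 12.6
tcp_pos: [514.7, -148.9, 142.1]
orientation: [0.0, 0.715, 0.699, 0.0]
contact_force: [-2.0, 0.0, 6.8]
grip_width: 0.149
```

servo_tool:
  plan:
    - {"dx": 0, "dy": 0, "dz": 0.5, "spin": 0, "hand": 0}
    - {"dx": 0, "dy": 0, "dz": 1, "spin": 0, "hand": 0}
    - {"dx": 0, "dy": 0, "dz": 1, "spin": 0, "hand": 0}

```text
t: 12.9
tcp_pos: [514.9, -148.9, 141.1]
orientation: [0.001, 0.715, 0.699, 0.0]
contact_force: [-0.3, -0.2, 5.9]
grip_width: 0.15
```

```bash
python3 o.py
```

```text
12.9 [ 514.91 -148.87  141.1 ] [-0.25 -0.17  5.85] [ 0.08  0.26 -0.04] yaw -0.0223 [ 1.5e-03 -4.0e-04 -1.0e+00]
```

servo_tool:
  plan:
    - {"dx": 0, "dy": 0, "dz": 0.5, "spin": 0, "hand": 0}
    - {"dx": 0, "dy": 0, "dz": 1, "spin": 0, "hand": 0}
    - {"dx": 0, "dy": 0, "dz": 1, "spin": 0, "hand": 0}

```text
t: 13.2
tcp_pos: [515.0, -148.8, 140.0]
orientation: [0.001, 0.715, 0.699, 0.001]
contact_force: [-0.8, -0.8, 5.3]
grip_width: 0.149
```

servo_tool:
  plan:
    - {"dx": 0, "dy": 0, "dz": 0.5, "spin": 0, "hand": 0}
    - {"dx": 0, "dy": 0, "dz": 1, "spin": 0, "hand": 0}
    - {"dx": 0, "dy": 0, "dz": 1, "spin": 0, "hand": 0}

```text
t: 13.5
tcp_pos: [515.0, -148.8, 138.7]
orientation: [0.001, 0.715, 0.699, 0.001]
contact_force: [0.3, 0.8, 2.9]
grip_width: 0.148
```

servo_tool:
  plan:
    - {"dx": 0, "dy": 0, "dz": 0.5, "spin": 0, "hand": 0}
    - {"dx": 0, "dy": 0, "dz": 1, "spin": 0, "hand": 0}
    - {"dx": 0, "dy": 0, "dz": 1, "spin": 0, "hand": 0}

```text
t: 13.8
tcp_pos: [514.6, -148.8, 137.1]
orientation: [0.0, 0.715, 0.699, 0.0]
contact_force: [3.2, -0.0, -1.6]
grip_width: 0.15
```

```bash
python3 o.py
```

```text
13.8 [ 514.62 -148.76  137.08] [ 3.17 -0.01 -1.61] [-0.08 -0.84  0.  ] yaw -0.022 [ 1.e-03  2.e-04 -1.e+00]
```

servo_tool:
  plan:
    - {"dx": 0, "dy": 0, "dz": 0.5, "spin": 0, "hand": 0}
    - {"dx": 0, "dy": 0, "dz": 1, "spin": 0, "hand": 0}
    - {"dx": 0, "dy": 0, "dz": 1, "spin": 0, "hand": 0}

```text
t: 14.1
tcp_pos: [514.0, -148.8, 135.9]
orientation: [-0.0, 0.715, 0.699, -0.0]
contact_force: [4.0, -0.3, -5.2]
grip_width: 0.152
```

servo_tool:
  plan:
    - {"dx": 0, "dy": 0, "dz": 0.5, "spin": 0, "hand": 0}
    - {"dx": 0, "dy": 0, "dz": 1, "spin": 0, "hand": 0}
    - {"dx": 0, "dy": 0, "dz": 1, "spin": 0, "hand": 0}

```text
t: 14.4
tcp_pos: [513.7, -148.8, 134.9]
orientation: [-0.0, 0.715, 0.699, -0.0]
contact_force: [3.6, 0.1, -4.9]
grip_width: 0.153
```

```bash
python3 o.py
```

```text
14.4 [ 513.72 -148.8   134.9 ] [ 3.56  0.15 -4.92] [-0.07 -0.7  -0.04] yaw -0.0222 [-1.e-03  2.e-04 -1.e+00]
```

The force has turned negative: the clips are past the catches and pull the cover down. Following to the seal.

servo_tool:
  plan:
    - {"dx": 0, "dy": 0, "dz": 1, "spin": 0, "hand": 0}
    - {"dx": 0, "dy": 0, "dz": 2, "spin": 0, "hand": 0}
    - {"dx": 0, "dy": 0, "dz": 2, "spin": 0, "hand": 0}

```text
t: 14.7
tcp_pos: [513.5, -148.8, 132.8]
orientation: [-0.001, 0.715, 0.699, -0.0]
contact_force: [1.1, 0.3, -6.1]
grip_width: 0.148
```

servo_tool:
  plan:
    - {"dx": 0, "dy": 0, "dz": 0.5, "spin": 0, "hand": 0}
    - {"dx": 0, "dy": 0, "dz": 1, "spin": 0, "hand": 0}
    - {"dx": 0, "dy": 0, "dz": 1, "spin": 0, "hand": 0}

```text
t: 15.0
tcp_pos: [513.6, -148.8, 132.4]
orientation: [-0.0, 0.715, 0.699, -0.001]
contact_force: [-2.4, 0.2, 1.0]
grip_width: 0.151
```

```bash
python3 o.py
```

```text
15.0 [ 513.56 -148.76  132.35] [-2.36  0.23  1.  ] [0.1  0.57 0.01] yaw -0.0222 [-1.4e-03 -1.0e-04 -1.0e+00]
```

Now it rests on the seal; press on to about 15 N.

servo_tool:
  plan:
    - {"dx": 0, "dy": 0, "dz": 0.5, "spin": 0, "hand": 0}
    - {"dx": 0, "dy": 0, "dz": 1, "spin": 0, "hand": 0}
    - {"dx": 0, "dy": 0, "dz": 1, "spin": 0, "hand": 0}

```text
t: 15.3
tcp_pos: [513.6, -148.8, 132.0]
orientation: [-0.0, 0.715, 0.699, -0.001]
contact_force: [-6.2, 0.7, 10.9]
grip_width: 0.149
```

servo_tool:
  plan:
    - {"dx": 0, "dy": 0, "dz": 0.5, "spin": 0, "hand": 0}
    - {"dx": 0, "dy": 0, "dz": 1, "spin": 0, "hand": 0}
    - {"dx": 0, "dy": 0, "dz": 1, "spin": 0, "hand": 0}

```text
t: 15.6
tcp_pos: [513.6, -148.8, 131.5]
orientation: [-0.0, 0.715, 0.699, -0.001]
contact_force: [-8.6, 1.9, 15.5]
grip_width: 0.15
```

```bash
python3 o.py
```

```text
15.6 [ 513.6  -148.8   131.46] [-8.6   1.93 15.47] [ 0.31  1.67 -0.01] yaw -0.0222 [-1.5e-03 -7.0e-04 -1.0e+00]
```

Pressed with about 17 N net. Ease off and tug lightly to verify it is clipped, then release.

servo_tool:
  plan:
    - {"dx": 0, "dy": 0, "dz": -1.5, "spin": 0, "hand": 0}
    - {"dx": 0, "dy": 0, "dz": -3.5, "spin": 0, "hand": 0}
    - {"dx": 0, "dy": 0, "dz": -3.5, "spin": 0, "hand": 0}

```text
t: 15.9
tcp_pos: [513.6, -148.8, 133.3]
orientation: [-0.0, 0.715, 0.699, -0.0]
contact_force: [-1.4, -0.7, -5.1]
grip_width: 0.149
```

servo_tool:
  plan:
    - {"dx": 0, "dy": 0, "dz": 1, "spin": 0, "hand": 0}
    - {"dx": 0, "dy": 0, "dz": 1, "spin": 0, "hand": 0}

```text
t: 16.1
tcp_pos: [513.7, -148.8, 132.5]
orientation: [-0.0, 0.715, 0.699, -0.0]
contact_force: [-3.7, 0.4, -2.8]
grip_width: 0.155
```

```bash
python3 o.py
```

```text
16.1 [ 513.69 -148.81  132.49] [-3.73  0.36 -2.76] [ 0.06  0.57 -0.06] yaw -0.0222 [-1.2e-03  1.0e-04 -1.0e+00]
```

servo_tool:
  plan:
    - {"dx": 0, "dy": 0, "dz": 0, "spin": 0, "hand": 25}
    - {"dx": 0, "dy": 0, "dz": 0, "spin": 0, "hand": 45}
    - {"dx": 0, "dy": 0, "dz": 0, "spin": 0, "hand": 60}
    - {"dx": 0, "dy": 0, "dz": 0, "spin": 0, "hand": 60}
    - {"dx": 0, "dy": 0, "dz": -10, "spin": 0, "hand": 60}
    - {"dx": 0, "dy": 0, "dz": -40, "spin": 0, "hand": 60}
    - {"dx": 0, "dy": 0, "dz": -80, "spin": 0, "hand": 60}
    - {"dx": 0, "dy": 0, "dz": -120, "spin": 0, "hand": 60}
    - {"dx": 0, "dy": 0, "dz": -160, "spin": 0, "hand": 60}
    - {"dx": 0, "dy": 0, "dz": -160, "spin": 0, "hand": 60}
    - {"dx": 0, "dy": 0, "dz": -160, "spin": 0, "hand": 60}

```text
t: 17.2
tcp_pos: [514.7, -148.9, 294.2]
orientation: [0.001, 0.715, 0.699, 0.001]
contact_force: [-0.4, -0.4, -0.3]
grip_width: 0.703
```

```bash
python3 o.py
python3 - <<'E'
from h import *
s=snap('scene','s9')['frame'];d=snap('side','d9')['frame'];w=snap('wrist','w9')['frame']
f=lambda im,x,y,w,h,W,H:cv2.resize(im[y:y+h,x:x+w],(W,H),interpolation=cv2.INTER_CUBIC)
cv2.imwrite('pics/m9.png',np.vstack([np.hstack([f(s,320,130,100,75,400,300),f(d,335,225,100,75,400,300)]),np.hstack([cv2.resize(s,(400,300)),cv2.resize(w,(400,300))])]))
E
```

```text
17.2 [ 514.68 -148.92  294.18] [-0.37 -0.38 -0.27] [0.03 0.02 0.02] yaw -0.0222 [ 0.0025 -0.001  -1.    ]
```

View pics/m9.png

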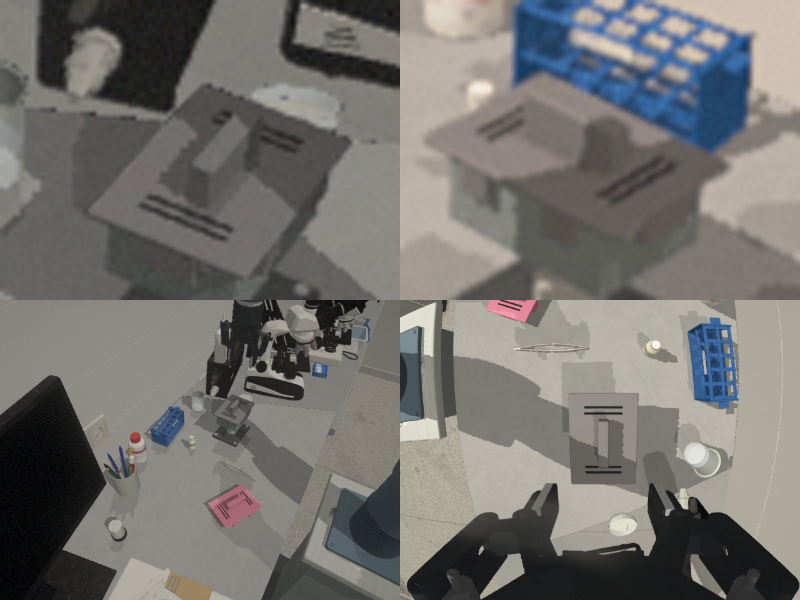

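```bash
python3 -c "
from bench import sign_off
print(sign_off())"
```

```text
the job is handed in; nothing more can be done
None
```

The grey cover is clipped onto the housing and lies flush on the rim in the last pictures. I let go, lifted the gripper clear and handed the job in at about 17 s.

- **Fit:** the tabs straddled the housing, and the barbs met the catches about 11 mm before home.
- **Snap:** the force then turned to a pull of about 5 N downward, with almost no moment between the two ends. I pressed with about 15.5 N read at the wrist, roughly 17 N allowing for the cover's weight.
- **Tug:** a light pull afterwards met about 5 N, so the cover is held.
- **Last pictures:** the cover looks level and square. The forceps, oil bottle, beaker, fixer bottle and pink look-alike look to be where they were, judged by eye. The wrist force was near zero.

**Disagreements and gaps:**
- **Seal height:** it came out anywhere from 107 to 112 mm by camera; touch put it at about 112 to 113 mm.
- **Push past the catches:** it read only about 8 N net at the moments sampled, less than the 10 to 15 N the task states.
- **Side force:** about 9 N appeared while pressing, from flex in the arm.
- **Interlock:** I did not check the plunger's travel directly.

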